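# Make up the spindle-turning kit and the drilling kit from the lathe tool rack

## Robot

A 6-joint arm with a two-finger parallel gripper is mounted at the origin on a cart in front of the work surface, level with it; the furniture and walls round the work are solid. World frame = base frame: x ahead of the robot, y to its left, z up, the work surface at z = 0. Lengths are in m, angles in rad, forces in N, time in s.
With the tool pointing down it reaches from about 0.35 to 0.8 m from the base axis. Payload 7.3 kg.
Tool frame: the origin (TCP) lies where the fingers leave the gripper's body, on its centre line; the fingertips stand 73 mm ahead of it and the grasp point (between the pads) lies 54 mm ahead of it (tip_reach is the distance from the TCP to the fingertips, in m); z points along the fingers, y is the line along which they close (so a half turn about z gives the same grasp; the last joint's range is limited). The gripper opens to 85 mm and grips with 20 to 120 N. Pads are 22 mm wide; open, the fingers measure 114 mm over their backs; the gripper's body (76 mm by 85 mm) begins 54 mm behind the grasp point. The pads swing forward as they close: fully open they stand 13 mm farther back than shut.
Start: joints at [1.129, 0.342, 1.524, -0, 1.275, -0.146], TCP at [0.153, 0.502, 0.304] pointing down, gripper open.
Joint ranges: [-2.53, 2.53], [-0.77, 2.02], [0.04, 2.7], [-1, 4.14], [0.28, 2.66], [-3.11, 3.11]. Speed limits (rad/s): [2.57, 2.57, 3.14, 3.14, 3.14, 3.14].

## Interface

Orientations are given as a unit quaternion [x, y, z, w].
In Python, from rig import * gives the robot as it stands.
- The arm moves only by the tool carry_out, never from a script. Its argument "motion" is a list of rows, each an object of numbers: "tx", "ty", "tz": the shift along the tool's x, y, z normalised to -1 to 1, where 1 is 75 cm; "rx", "ry", "rz": the turn, a rotation vector about the tool's x, y, z normalised to -1 to 1, where 1 is pi rad; "gripper": the opening, from 0 (shut) to 1 (fully open). In form: [{"tx": .., "ty": .., "tz": .., "rx": .., "ry": .., "rz": .., "gripper": ..}, ...]. A call has 1 to 5 rows; each row is the pose to reach, as a shift and turn from the pose commanded when the call began, along the tool's axes at that moment, turning the shorter way round; what a row does not reach only later rows make up. A row lasts 1/8 s, in which the tool goes at most 62.5 mm and 10.7 degrees, less where a joint would pass 70% of its speed; a pose out of reach is approached as far as the arm can. A call with a number of a shift or a turn outside -1 to 1 is refused whole. A call with a gripper value outside its range is refused whole. The fingers move at their own pace and stop on an object; "newtons" is the grip in N (left out, the last holds). Time passes only in rows, so rows that repeat a pose let the fingers close. It gives the time, the measured TCP pose, the force, the opening and the grip force at its end, in the units of the state.
- observe(): the state, without advancing time (a new reading comes with each control period).
- snapshot(name): name is "scene" or "top" or "wrist"; returns the picture (420x560x3 uint8, blue, green, red); there is no depth.
- camera_model(name): a dict with "camera_matrix" (3x3 intrinsics, pixels), "R" (3x3) and "t" (3): a world point X has camera coordinates R X + t. Camera axes: x right, y down, z forward; pixel columns grow to the right and rows downward; lengths in m; the calibration is good to about 2 mm. A picture is of the moment at which its call begins: read the wrist's pose just before it. camera_model takes no time and is no camera call; for the wrist camera it gives the pose at the moment of the call.
- finish_job(): hands the job in; it is judged then, once.
The state is a dict: "t": time; "joints": joint angles; "qvel": joint speeds; "joint_efforts": joint torques, N m; "position": TCP position; "ee_rot": TCP orientation; "ft_force": force on the tool from outside, world axes, zero at the start; "ft_torque": the same for the moment, N m; "width": finger opening in m; "grip_force": force on a finger pad.
Only numpy, scipy, OpenCV 4.12 (cv2) and the standard library are available. Lean on these libraries where they do the work, as an engineer would, in place of code of your own. Each camera call takes 0.05 s, during which the arm holds its last target. There are 200 camera calls.

## Task

Make up two lathe kits from the five taper-shank tools standing in the long stock rack. The plain two-socket stand gets the spindle-turning kit, the four-prong spur drive centre and the revolving centre with the pointed cone; the two-socket stand with the two drill bits on it gets the drilling kit, the screw chuck and the drill chuck. In each stand set the headstock tool (spur drive, screw chuck) in the left socket and the tailstock tool (cone centre, drill chuck) in the right one, as they sit on the lathe when you face it; lower each shank in without dropping it until the shoulder rests on the stand, and leave the cup centre in the rack.

Things in the scene. Friction and masses are not known exactly. Their poses are not given: they have to be found in the camera images.
- stock_rack: Long brown wooden block, 66 (x) x 350 (y) x 76 mm high with its foot board, fixed on the bench top. Five sockets in a row, x = 0, y = +140, +70, 0, -70, -140 mm; a tool stands in each, order varies: grip across the row (along x). Every socket here: hole 30 mm wide, 66 deep. Origin: centre of underside; z up; x away from the robot within 10 degrees.
- spindle_stand: Plain pale wooden stand without bits, block 66 (x) x 150 (y) x 76 mm high with its foot board (88 x 168 mm), fixed on the bench top. Left socket (seen from the robot) at y = +40, right at y = -40 mm, x = 0. Origin: underside, midway between the sockets; z up; x away from the robot within 15 degrees. A seated tool has its shoulder 76 mm above this origin.
- drilling_stand: Longer pale wooden stand with two drill bits fixed upright at its left end (y about +97 mm, 38 mm above its top); block 66 (x) x 196 (y) x 76 mm high, foot from y = -84 to +130 mm; fixed. Left socket at y = +40, right at y = -40 mm, x = 0. Origin: underside, midway between the sockets; z up; x away from the robot within 15 degrees. Seated shoulder: 76 mm above origin.
- spur_drive: Four-prong spur drive centre, headstock tool, steel, 0.3 kg. Head 51 mm high: straight round body 34 mm wide from 8 to 36 mm, on top four prongs in a cross and a point. Grip the body. Origin: on its axis at the shoulder, the flat underside of the head that rests on a socket rim; z up. Below it a hidden taper shank 62 mm long, 18 mm at the shoulder, 10 mm at its end.
- cone_centre: Revolving centre with pointed cone, tailstock tool, steel, 0.45 kg. Head 70 mm high: round housing 46 mm wide from 4 to 38 mm, then a sharp cone 29 mm wide. Grip the housing. Origin: on its axis at the shoulder, the flat underside of the head that rests on a socket rim; z up. Below it a hidden taper shank 62 mm long, 18 mm at the shoulder, 10 mm at its end.
- screw_chuck: Screw chuck, headstock tool, aluminium, 0.36 kg. Head 66 mm high: flat flange 55 mm wide from 25 to 41 mm above a thinner boss, one dark wood screw standing 25 mm up. Grip the flange rim. Origin: on its axis at the shoulder, the flat underside of the head that rests on a socket rim; z up. Below it a hidden taper shank 62 mm long, 18 mm at the shoulder, 10 mm at its end.
- drill_chuck: Keyed drill chuck, tailstock tool, steel, 0.5 kg. Head 66 mm high: sleeve 41 mm wide from 13 to 40 mm, fluted, then a tapering nose with three dark jaws. Grip the sleeve. Origin: on its axis at the shoulder, the flat underside of the head that rests on a socket rim; z up. Below it a hidden taper shank 62 mm long, 18 mm at the shoulder, 10 mm at its end.
- cup_centre: Revolving cup centre, steel, 0.36 kg, in neither kit. Head 48 mm high: straight housing 40 mm wide up to 36 mm, on it a hollow ring nose 30 mm wide with a thin pin, no cone. Origin: on its axis at the shoulder, the flat underside of the head that rests on a socket rim; z up. Below it a hidden taper shank 62 mm long, 18 mm at the shoulder, 10 mm at its end.
There are look-alikes about, which are no part of the job. What is shaped like the cup_centre but orange or yellow is not meant.

How it is judged:
By the outcome, as a careful person would: the job done as asked, in the order asked, and still so for the second after the job is handed in, with the robot touching nothing.
It also fails if it takes over 96 s, if anything falls off the work surface, if the arm or the gripper's body presses on something with over 40 N, if the wrist force passes 120 N, or if a joint passes its speed limit or range.

## Working session

There is one attempt and no reset: what is moved stays moved. The work goes in short steps, Python scripts to look and compute and a tool call to move; the robot and the scene stay as the last step left them, time stands still between calls to the robot, and variables do not carry over. Pictures are saved under pics/ and viewed, at most 14 in all, crops included, and the job is handed in when it is done.

Besides the shell and the picture viewer there is one more tool, called after "Call:" as name([rows], argument=value, ...), one row to a line, values as JSON. carry_out: Moves the arm, as the interface text tells. Its arguments: {"type":"object","properties":{"motion":{"type":"array"},"newtons":{"type":"number"}},"required":["motion"]}

```bash
mkdir -p pics; ls
python3 - <<'E'
from rig import *
import cv2,numpy as np
s=observe();print(s)
for n in("scene","top"):
    cv2.imwrite(f"pics/{n}0.png",snapshot(n)); m=camera_model(n);print(n,m)
E
```

```text
pics
{'t': 0.0, 'joints': array([ 1.12897989e+00,  3.42719950e-01,  1.52500506e+00,  3.45681723e-05,
        1.27542023e+00, -1.45997363e-01]), 'qvel': array([-0.00112815,  0.00012115, -0.00022065, -0.00078652, -0.0011991 ,
        0.00022814]), 'joint_efforts': array([ 1.96407350e-04, -4.33676112e+01, -2.46014839e+01, -7.79865354e-05,
        7.68143887e-03,  3.66182988e-06]), 'position': array([0.15289457, 0.50194107, 0.30323149]), 'ee_rot': array([ 1.47375761e-01,  9.89080271e-01, -7.38216133e-04, -2.40710079e-04]), 'ft_force': array([0.38761665, 0.52324317, 0.36069933]), 'ft_torque': array([0.01890093, 0.00140521, 0.01505795]), 'grip_force': 0.0, 'width': 0.08527221725790321}
scene {'camera_matrix': array([[453.14865274,   0.        , 286.72345853],
       [  0.        , 453.14865274, 205.53878109],
       [  0.        ,   0.        ,   1.        ]]), 'R': array([[-0.6353182 , -0.77203751, -0.01813472],
       [-0.59421621,  0.50371587, -0.62703861],
       [ 0.49323207, -0.38759309, -0.77877706]]), 't': array([0.3824468 , 0.38875127, 0.61144497])}
top {'camera_matrix': array([[466.41921752,   0.        , 283.23299254],
       [  0.        , 466.41921752, 204.17569441],
       [  0.        ,   0.        ,   1.        ]]), 'R': array([[-0.02347096, -0.99905349,  0.03662301],
       [-0.9875183 ,  0.0174618 , -0.15653338],
       [ 0.15574572, -0.03983988, -0.98699344]]), 't': array([-4.93661654e-04,  5.79915814e-01,  8.29298245e-01])}
```

View pics/scene0.png

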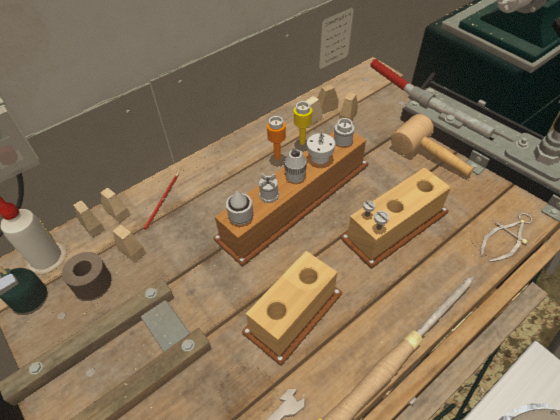

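View pics/top0.png

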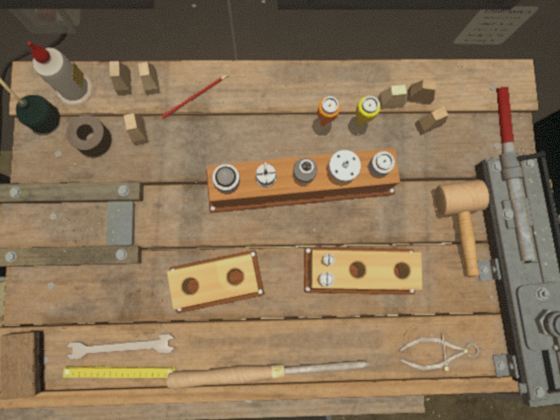

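Candidates in the top view are:
- cone (226,177)
- spur (265,173)
- drill chuck (306,170)
- screw chuck (345,165)
- cup (383,162)
- the orange (329,108) and yellow (368,107) look-alikes

The plain stand has sockets at (190,286) and (236,277). The drilling stand has sockets at (357,269) and (402,270). I'll check this choice in a close crop.

Run:
```python
import cv2,numpy as np
t=cv2.imread("pics/top0.png"); s=cv2.imread("pics/scene0.png")
a=cv2.resize(t[135:215,200:400],None,fx=4,fy=4,interpolation=3)
b=cv2.resize(s[110:240,205:375],None,fx=2,fy=2,interpolation=3)
c=cv2.resize(t[240:315,160:430],None,fx=1.7,fy=1.7,interpolation=3)
o=np.zeros((590,800,3),np.uint8);o[:320]=a;o[325:585,:340]=b;o[325:325+c.shape[0],341:341+c.shape[1]]=c[:, :459]
cv2.imwrite("pics/crop1.png",o)
g=cv2.cvtColor(t,cv2.COLOR_BGR2HSV)
print(g[275,210],g[286,190],g[269,357],g[270,380],g[277,236])
```

```text
[ 20 114 213] [ 13 173 130] [ 12 159 130] [ 23 104 210] [ 11 153 140]
```

View pics/crop1.png

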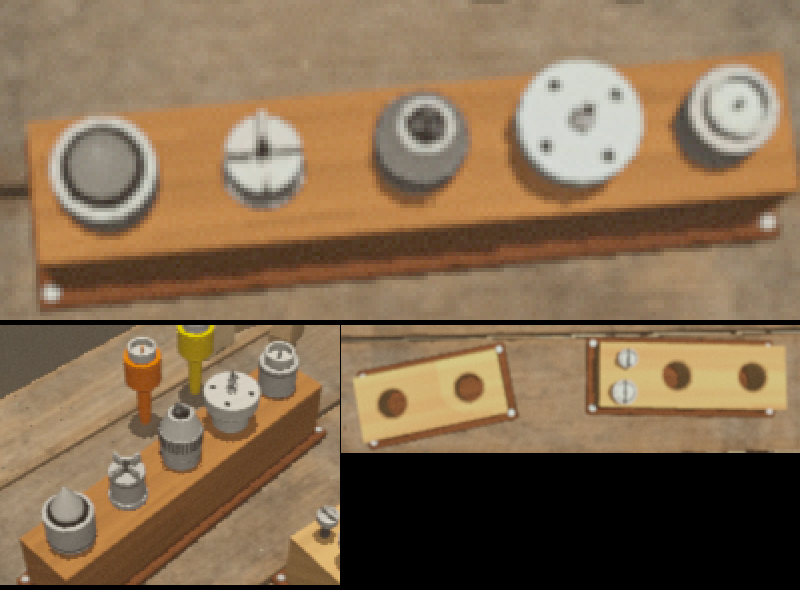

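The crop confirms the order from left: cone, spur, drill chuck, screw chuck, cup. The drilling stand is the right-hand one, with the bits at its left end. Next I compute positions.

```bash
cat > h.py <<'E'
from rig import *
import cv2,numpy as np
from scipy.spatial.transform import Rotation as Rn
def ray(m,px,z):
    K=m["camera_matrix"];R=m["R"];c=-R.T@m["t"]
    d=R.T@np.linalg.solve(K,[px[0],px[1],1.]); return (c+d*(z-c[2])/d[2])
def to(target,yaw=None,s=None):
    """normalised shift to TCP target; yaw = direction of tool y axis (mod pi), tool vertical"""
    s=s or observe();R0=Rn.from_quat(s["ee_rot"]);p=R0.inv().apply(np.array(target)-s["position"])/.75
    r=np.zeros(3)
    if yaw is not None:
        best=[]
        for k in(0,np.pi):
            y=np.array([np.cos(yaw+k),np.sin(yaw+k),0]);z=np.array([0,0,-1.]);x=np.cross(y,z)
            best.append((R0.inv()*Rn.from_matrix(np.c_[x,y,z])).as_rotvec())
        r=min(best,key=np.linalg.norm)/np.pi
    print("t",p.round(4),"r",r.round(4),"dist",np.linalg.norm(p)*.75,"deg",np.linalg.norm(r)*180)
E
python3 - <<'E'
from h import *
t=cv2.imread("pics/top0.png");m=camera_model("top");ms=camera_model("scene")
g=cv2.cvtColor(t,cv2.COLOR_BGR2HSV)
P={}
for n,(u,v) in dict(SL=(190,286),SR=(236,277),DL=(357,269),DR=(402,270)).items():
    w=((g[v-14:v+15,u-14:u+15,2]<175)).astype(np.uint8)
    k,l,st,c=cv2.connectedComponentsWithStats(w);i=l[14,14];q=c[i]+[u-14,v-14]
    P[n]=ray(m,q,.076);print(n,q.round(1),st[i],P[n].round(4))
for a,b in("SL","SR"),("DL","DR"):
    d=P[a]-P[b];print(a,np.linalg.norm(d),"yaw x-axis deg",np.degrees(np.arctan2(-d[0],d[1])),((P[a]+P[b])/2).round(4))
cn=[ray(m,(200+x/4,135+y/4),.076) for x,y in((28,122),(783,53),(797,190),(40,265))]
cn=np.array(cn);print("rack",cn.round(3).tolist(),"centre",cn.mean(0).round(4))
d=(cn[0]+cn[3]-cn[1]-cn[2])/2;print(np.linalg.norm(d),"yaw",np.degrees(np.arctan2(-d[0],d[1])));d/=np.linalg.norm(d)
for i,n in enumerate("cone spur drill screw cup".split()): print(n,(cn.mean(0)+d*(.14-.07*i)).round(4))
for n,x,y,z in(("cone",103,172,.114),("spur",264,148,.118),("drill",425,125,.142),("screw",579,122,.117),("cup",735,106,.12)):print(n,ray(m,(200+x/4,135+y/4),z).round(4))
print(-m["R"].T@m["t"])
E
```

```text
SL [189.8 285.8] [  5   5  18  18 246] [0.4335 0.1557 0.076 ]
SR [234.7 276.3] [  5   5  17  18 241] [0.4479 0.0773 0.076 ]
DL [357.3 269.3] [  6   6  17  18 235] [ 0.4553 -0.1404  0.076 ]
DR [401.5 270.1] [  6   6  16  17 224] [ 0.452  -0.2199  0.076 ]
SL 0.07975128462443153 yaw x-axis deg 10.460543597411437 [0.4407 0.1165 0.076 ]
DL 0.07954191122143175 yaw x-axis deg -2.36121835936806 [ 0.4536 -0.1802  0.076 ]
rack [[0.649, 0.126, 0.076], [0.677, -0.223, 0.076], [0.612, -0.226, 0.076], [0.583, 0.121, 0.076]] centre [ 0.63   -0.0506  0.076 ]
0.34914819732979985 yaw 4.667478274019567
cone [0.6186 0.0889 0.076 ]
spur [0.6243 0.0192 0.076 ]
drill [ 0.63   -0.0506  0.076 ]
screw [ 0.6357 -0.1204  0.076 ]
cup [ 0.6413 -0.1901  0.076 ]
cone [0.6167 0.089  0.114 ]
spur [0.6254 0.0191 0.118 ]
drill [ 0.6288 -0.049   0.142 ]
screw [ 0.6352 -0.1191  0.117 ]
cup [ 0.6407 -0.1876  0.12  ]
[0.44350624 0.02241957 0.90930619]
```

Run:
```python
import rig;print([n for n in dir(rig) if n[0]!='_'],getattr(rig,'tip_reach',None))
from h import *
import numpy as np
to([.6245,.0192,.30],np.radians(4.7))
```

```text
['MotionError', 'camera_model', 'finish_job', 'observe', 'snapshot', 'tip_reach'] 0.0726
t [-0.7891 -0.4324  0.0048] r [-4.000e-04  2.000e-04  3.797e-01] dist 0.6748845544596966 deg 68.34887908876527
```

Call:
carry_out([
  {"tx":-0.79,"ty":-0.432,"tz":0.005,"rx":0,"ry":0,"rz":0.38,"gripper":1},
  {"tx":-0.79,"ty":-0.432,"tz":0.005,"rx":0,"ry":0,"rz":0.38,"gripper":1},
  {"tx":-0.79,"ty":-0.432,"tz":0.005,"rx":0,"ry":0,"rz":0.38,"gripper":1},
  {"tx":-0.79,"ty":-0.432,"tz":0.005,"rx":0,"ry":0,"rz":0.38,"gripper":1},
  {"tx":-0.79,"ty":-0.432,"tz":0.005,"rx":0,"ry":0,"rz":0.38,"gripper":1},
], newtons=60)

```text
t: 0.72
position: [0.3726, 0.2772, 0.302]
ee_rot: [0.581, 0.814, 0.0, -0.0]
ft_force: [0.6, 1.0, 0.1]
width: 0.0856
grip_force: 0.0
```

Run:
```python
from h import *
to([.6245,.0192,.30],np.radians(4.7)); print(observe()["position"])
```

```text
t [-0.4346  0.2056  0.0026] r [-0.     -0.      0.0794] dist 0.36060218945163847 deg 14.291714183580114
[0.37260915 0.27723246 0.30204692]
```

Call:
carry_out([
  {"tx":-0.42,"ty":0.2,"tz":0.003,"rx":0,"ry":0,"rz":0.075,"gripper":1},
  {"tx":-0.42,"ty":0.2,"tz":0.003,"rx":0,"ry":0,"rz":0.075,"gripper":1},
  {"tx":-0.42,"ty":0.2,"tz":0.003,"rx":0,"ry":0,"rz":0.075,"gripper":1},
  {"tx":-0.42,"ty":0.2,"tz":0.003,"rx":0,"ry":0,"rz":0.075,"gripper":1},
  {"tx":-0.42,"ty":0.2,"tz":0.003,"rx":0,"ry":0,"rz":0.075,"gripper":1},
])

```text
t: 1.35
position: [0.5929, 0.0554, 0.2998]
ee_rot: [0.67, 0.742, -0.0, -0.0]
ft_force: [-0.0, 0.6, 0.5]
width: 0.0854
grip_force: 0.0
```

Call:
carry_out([
  {"tx":0,"ty":0,"tz":0,"rx":0,"ry":0,"rz":0,"gripper":1},
])

```text
t: 1.48
position: [0.5938, 0.0535, 0.2986]
ee_rot: [0.672, 0.741, -0.001, -0.0]
ft_force: [0.2, 0.4, 0.3]
width: 0.0858
grip_force: 0.0
```

Run:
```python
from h import *
to([.6245,.0192,.30],np.radians(4.7)); print(observe()["position"])
m=camera_model("wrist");im=snapshot("wrist");cv2.imwrite("pics/w1.png",im);np.savez("w1.npz",**m)
for n,p in dict(spur=[.6245,.0192,.112],cone=[.6175,.089,.146],drill=[.6295,-.0495,.142],screw=[.6355,-.1195,.117]).items():
    q=m["camera_matrix"]@(m["R"]@p+m["t"]);print(n,q[:2]/q[2])
```

```text
t [-0.0495  0.0363 -0.0019] r [-0.0004  0.0002  0.0048] dist 0.046053730165550706 deg 0.8664887638379266
[0.59382585 0.05352211 0.29857315]
spur [321.14998447 252.60068898]
cone [328.96072378 173.78078406]
drill [319.90715336 350.17329652]
screw [314.29018711 396.86152574]
```

View pics/w1.png

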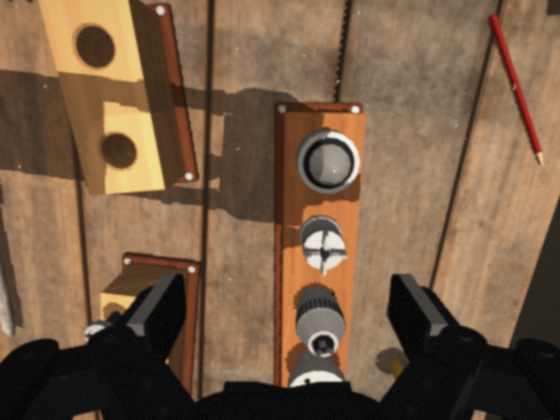

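The wrist view shows the cone at (328,162), the spur at (324,250) and the drill chuck nose at (322,345), within a few px of the prediction.

Run:
```python
from h import *
m=dict(np.load("w1.npz"))
for n,p,z in(("spur",(324,250),.114),("cone",(328,162),.114),("drill",(322.5,345),.142),("SL?",(119,150),.076),("SR?",(95,46),.076)):print(n,ray(m,p,z).round(4))
to([.6247,.0195,.30],np.radians(4.7)); to([.6247,.0195,.154],np.radians(4.7))
```

```text
spur [0.6262 0.0225 0.114 ]
cone [0.6201 0.0919 0.114 ]
drill [ 0.6309 -0.0446  0.142 ]
SL? [0.4504 0.0793 0.076 ]
SR? [0.4355 0.1573 0.076 ]
t [-0.0519  0.0381 -0.0017] r [-0.0007 -0.0001  0.0053] dist 0.04829702300298792 deg 0.9674753292752627
t [-0.052   0.0385  0.1929] r [-0.0007 -0.0001  0.0053] dist 0.15262663065872112 deg 0.9674753292752627
```

Call:
carry_out([
  {"tx":-0.05,"ty":0.0395,"tz":0.0,"rx":0,"ry":0,"rz":0.005,"gripper":1},
  {"tx":-0.05,"ty":0.0395,"tz":0.08,"rx":0,"ry":0,"rz":0.005,"gripper":1},
  {"tx":-0.05,"ty":0.0395,"tz":0.14,"rx":0,"ry":0,"rz":0.005,"gripper":1},
  {"tx":-0.05,"ty":0.0395,"tz":0.14,"rx":0,"ry":0,"rz":0.005,"gripper":1},
])

```text
t: 2.02
position: [0.6226, 0.0241, 0.1917]
ee_rot: [0.676, 0.737, -0.003, -0.004]
ft_force: [0.0, -0.0, 0.2]
width: 0.0854
grip_force: 0.0
```

Run:
```python
from h import *
print(observe()["position"]);to([.6255,.021,.154],np.radians(4.7))
```

```text
[0.62258246 0.02413672 0.19174413]
t [-0.0046  0.0039  0.0503] r [-0.0027 -0.0006  0.0017] dist 0.03798644841982943 deg 0.5851655411957514
```

Call:
carry_out([
  {"tx":0,"ty":0,"tz":0.0,"rx":0,"ry":0,"rz":0,"gripper":1},
  {"tx":0,"ty":0,"tz":0.0,"rx":0,"ry":0,"rz":0,"gripper":1},
])

```text
t: 2.28
position: [0.626, 0.0232, 0.1979]
ee_rot: [0.676, 0.737, 0.001, 0.002]
ft_force: [-0.2, -0.8, -0.3]
width: 0.0855
grip_force: 0.0
```

Run:
```python
from h import *
print(observe()["position"]);to([.6255,.021,.154],np.radians(4.7))
```

```text
[0.62600212 0.02323714 0.19790321]
t [-0.0029 -0.0012  0.0585] r [0.0014 0.0002 0.0015] dist 0.04396303870214061 deg 0.38016707739490135
```

Call:
carry_out([
  {"tx":-0.002,"ty":0,"tz":0.03,"gripper":1},
  {"tx":-0.002,"ty":0,"tz":0.056,"gripper":1},
  {"tx":-0.002,"ty":0,"tz":0.056,"gripper":1},
  {"tx":-0.002,"ty":0,"tz":0.056,"gripper":1},
])

```text
$.motion[0]: bad value
```

Call:
carry_out([
  {"tx":0,"ty":0,"tz":0,"gripper":0.3},
  {"tx":0,"ty":0,"tz":0,"gripper":0.3},
  {"tx":0,"ty":0,"tz":0,"gripper":0.3},
  {"tx":0,"ty":0,"tz":0,"gripper":0.3},
  {"tx":0,"ty":0,"tz":0,"gripper":0.3},
], newtons=60)

```text
$.motion[0]: bad value
```

Call:
carry_out([
  {"tx":-0.002,"ty":0,"tz":0.03,"rx":0,"ry":0,"rz":0,"gripper":1},
  {"tx":-0.002,"ty":0,"tz":0.055,"rx":0,"ry":0,"rz":0,"gripper":1},
  {"tx":-0.002,"ty":0,"tz":0.055,"rx":0,"ry":0,"rz":0,"gripper":1},
  {"tx":-0.002,"ty":0,"tz":0.055,"rx":0,"ry":0,"rz":0,"gripper":1},
  {"tx":-0.002,"ty":0,"tz":0.055,"rx":0,"ry":0,"rz":0,"gripper":1},
])

```text
t: 2.9
position: [0.6258, 0.0214, 0.1553]
ee_rot: [0.676, 0.737, 0.001, 0.001]
ft_force: [-1.0, 0.6, 0.9]
width: 0.0853
grip_force: 0.0
```

Run:
```python
from h import *
s=observe();print(s["position"],s["ft_force"]);to([.6255,.021,.154],np.radians(4.7))
```

```text
[0.62579448 0.02136604 0.15534497] [-1.01473663  0.55926677  0.89557621]
t [-0.0005 -0.0004  0.0018] r [0.0008 0.0001 0.0013] dist 0.0014246545459777212 deg 0.2798884761255265
```

Call:
carry_out([
  {"tx":0,"ty":0,"tz":0,"rx":0,"ry":0,"rz":0,"gripper":0.3},
  {"tx":0,"ty":0,"tz":0,"rx":0,"ry":0,"rz":0,"gripper":0.3},
  {"tx":0,"ty":0,"tz":0,"rx":0,"ry":0,"rz":0,"gripper":0.2},
  {"tx":0,"ty":0,"tz":0,"rx":0,"ry":0,"rz":0,"gripper":0.2},
  {"tx":0,"ty":0,"tz":0,"rx":0,"ry":0,"rz":0,"gripper":0.2},
], newtons=60)

```text
t: 3.52
position: [0.6254, 0.0214, 0.1543]
ee_rot: [0.676, 0.737, 0.0, 0.0]
ft_force: [0.5, -0.1, 3.6]
width: 0.0324
grip_force: 59.3
```

Call:
carry_out([
  {"tx":0,"ty":0,"tz":-0.06,"rx":0,"ry":0,"rz":0,"gripper":0.2},
  {"tx":0,"ty":0,"tz":-0.13,"rx":0,"ry":0,"rz":0,"gripper":0.2},
  {"tx":0,"ty":0,"tz":-0.18,"rx":0,"ry":0,"rz":0,"gripper":0.2},
  {"tx":0.05,"ty":-0.06,"tz":-0.18,"rx":0,"ry":0,"rz":0,"gripper":0.2},
  {"tx":0.1,"ty":-0.12,"tz":-0.18,"rx":0,"ry":0,"rz":0,"gripper":0.2},
])

```text
t: 4.15
position: [0.5276, 0.0887, 0.2883]
ee_rot: [0.676, 0.736, -0.0, -0.0]
ft_force: [-0.3, 1.2, -2.1]
width: 0.0327
grip_force: 60.7
```

Call:
carry_out([
  {"tx":0.05,"ty":-0.06,"tz":0,"rx":0,"ry":0,"rz":0,"gripper":0.2},
  {"tx":0.1,"ty":-0.12,"tz":0,"rx":0,"ry":0,"rz":0,"gripper":0.2},
  {"tx":0.1,"ty":-0.12,"tz":0,"rx":0,"ry":0,"rz":0,"gripper":0.2},
  {"tx":0.1,"ty":-0.12,"tz":0,"rx":0,"ry":0,"rz":0,"gripper":0.2},
])

```text
t: 4.65
position: [0.4331, 0.1553, 0.2888]
ee_rot: [0.676, 0.737, 0.0, 0.0]
ft_force: [-0.1, -0.2, -2.0]
width: 0.0326
grip_force: 60.9
```

Run:
```python
from h import *
s=observe();print(s["position"],s["ft_force"],s["width"]);to([.4345,.157,.160],np.radians(4.7))
cv2.imwrite("pics/a.png",np.hstack([cv2.resize(snapshot("scene")[150:400,150:400],(400,400)),cv2.resize(snapshot("wrist"),(400,400))]))
```

```text
[0.4331089  0.15533533 0.28883879] [-0.12402346 -0.15793489 -2.03183695] 0.032619841663520256
t [0.0021 0.002  0.1718] r [0.0001 0.0001 0.0015] dist 0.1288570539672247 deg 0.2794367519906414
```

View pics/a.png

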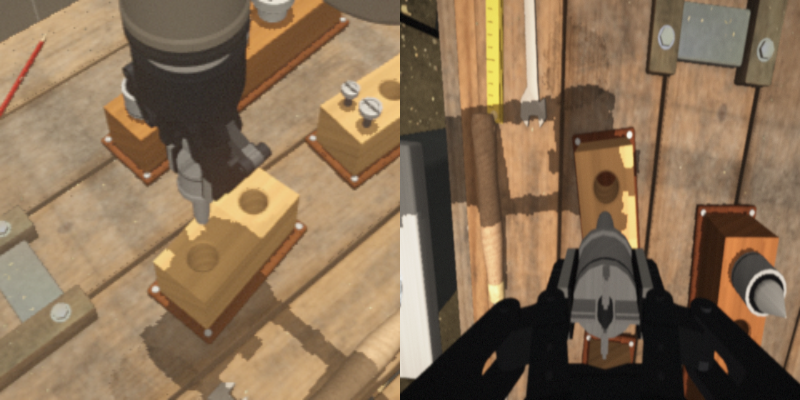

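Run:
```python
from h import *
s=observe();p=s["position"]
m=camera_model("wrist");ms=camera_model("scene")
def pr(m,X):
    q=m["camera_matrix"]@(m["R"]@X+m["t"]);return (q[:2]/q[2]).round(1)
tip=np.array([p[0],p[1],p[2]-.078-.062])
print("wrist hole",pr(m,[.4345,.157,.076]),"tip",pr(m,tip),"scene hole",(pr(ms,[.4345,.157,.076])-150)*1.6,"tip",(pr(ms,tip)-150)*1.6)
print(ray(m,(287,194),.076),ray(m,(290,230),.149))
print(ray(ms,(150+203/1.6,150+256/1.6),.076),ray(ms,(150+203/1.6,150+219/1.6),.149))
```

```text
wrist hole [288.  196.9] tip [286.9 228.5] scene hole [202.08 255.36] tip [201.6  218.08]
[0.43347029 0.15938944 0.076     ] [0.43585519 0.15410157 0.149     ]
[0.43336993 0.15681593 0.076     ] [0.43209054 0.15456049 0.149     ]
```

Call:
carry_out([
  {"tx":0.0036,"ty":0.0015,"tz":0,"rx":0,"ry":0,"rz":0,"gripper":0.2},
  {"tx":0.0036,"ty":0.0015,"tz":0.06,"rx":0,"ry":0,"rz":0,"gripper":0.2},
  {"tx":0.0036,"ty":0.0015,"tz":0.11,"rx":0,"ry":0,"rz":0,"gripper":0.2},
  {"tx":0.0036,"ty":0.0015,"tz":0.15,"rx":0,"ry":0,"rz":0,"gripper":0.2},
  {"tx":0.0036,"ty":0.0015,"tz":0.168,"rx":0,"ry":0,"rz":0,"gripper":0.2},
])

```text
t: 5.38
position: [0.4338, 0.1577, 0.1613]
ee_rot: [0.676, 0.737, -0.001, -0.001]
ft_force: [-0.4, 0.8, -2.5]
width: 0.0328
grip_force: 60.9
```

Call:
carry_out([
  {"tx":0,"ty":0,"tz":0.003,"rx":0,"ry":0,"rz":0,"gripper":0.2},
  {"tx":0,"ty":0,"tz":0.006,"rx":0,"ry":0,"rz":0,"gripper":0.2},
  {"tx":0,"ty":0,"tz":0.009,"rx":0,"ry":0,"rz":0,"gripper":0.2},
  {"tx":0,"ty":0,"tz":0.009,"rx":0,"ry":0,"rz":0,"gripper":0.2},
])

```text
t: 5.88
position: [0.434, 0.1582, 0.1566]
ee_rot: [0.676, 0.737, 0.0, 0.0]
ft_force: [-0.0, 0.3, -1.4]
width: 0.0327
grip_force: 60.9
```

Call:
carry_out([
  {"tx":0,"ty":0,"tz":0.0015,"rx":0,"ry":0,"rz":0,"gripper":0.2},
  {"tx":0,"ty":0,"tz":0.003,"rx":0,"ry":0,"rz":0,"gripper":0.2},
  {"tx":0,"ty":0,"tz":0.003,"rx":0,"ry":0,"rz":0,"gripper":0.2},
])

```text
t: 6.25
position: [0.4339, 0.1581, 0.1543]
ee_rot: [0.676, 0.737, 0.0, 0.0]
ft_force: [-1.4, 0.2, 3.1]
width: 0.0329
grip_force: 61.4
```

Call:
carry_out([
  {"tx":0,"ty":0,"tz":0.0005,"rx":0,"ry":0,"rz":0,"gripper":0.2},
  {"tx":0,"ty":0,"tz":0.0005,"rx":0,"ry":0,"rz":0,"gripper":1},
  {"tx":0,"ty":0,"tz":0.0005,"rx":0,"ry":0,"rz":0,"gripper":1},
  {"tx":0,"ty":0,"tz":0.0005,"rx":0,"ry":0,"rz":0,"gripper":1},
  {"tx":0,"ty":0,"tz":0.0005,"rx":0,"ry":0,"rz":0,"gripper":1},
])

```text
t: 6.88
position: [0.4338, 0.1581, 0.1534]
ee_rot: [0.676, 0.737, -0.0, -0.0]
ft_force: [-0.3, 0.5, 0.7]
width: 0.0855
grip_force: 0.0
```

Call:
carry_out([
  {"tx":0,"ty":0,"tz":0,"rx":0,"ry":0,"rz":0,"gripper":1},
  {"tx":0,"ty":0,"tz":-0.05,"rx":0,"ry":0,"rz":0,"gripper":1},
  {"tx":0,"ty":0,"tz":-0.12,"rx":0,"ry":0,"rz":0,"gripper":1},
  {"tx":0,"ty":0,"tz":-0.18,"rx":0,"ry":0,"rz":0,"gripper":1},
  {"tx":0,"ty":0,"tz":-0.18,"rx":0,"ry":0,"rz":0,"gripper":1},
])

```text
t: 7.5
position: [0.4351, 0.1584, 0.2919]
ee_rot: [0.676, 0.737, 0.003, 0.002]
ft_force: [-0.2, 0.5, 0.3]
width: 0.0852
grip_force: 0.0
```

Run:
```python
from h import *
s=observe();print(s["position"],s["ft_force"],s["width"]);to([.619,.0905,.290],np.radians(4.7));to([.619,.0905,.154],np.radians(4.7))
cv2.imwrite("pics/b.png",np.hstack([cv2.resize(snapshot("scene")[150:400,150:400],(400,400)),snapshot("top")[130:330,150:350].repeat(2,0).repeat(2,1)]))
```

```text
[0.43513762 0.15837985 0.29187233] [-0.21880793  0.53552411  0.25213434] 0.085169560877844
t [-0.1113  0.2364  0.0042] r [ 0.0024 -0.0003  0.0014] dist 0.1960014199194377 deg 0.5027601715014869
t [-0.1114  0.235   0.1855] r [ 0.0024 -0.0003  0.0014] dist 0.23962852479859686 deg 0.5027601715014869
```

View pics/b.png

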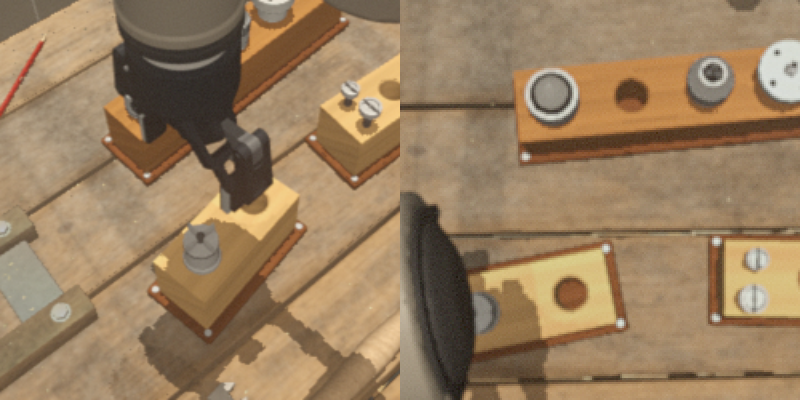

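The spur sits upright in the left socket at (201,248). Next is the cone.

Call:
carry_out([
  {"tx":-0.03,"ty":0.07,"tz":0,"rx":0,"ry":0,"rz":0,"gripper":1},
  {"tx":-0.06,"ty":0.14,"tz":0,"rx":0,"ry":0,"rz":0,"gripper":1},
  {"tx":-0.09,"ty":0.2,"tz":0,"rx":0,"ry":0,"rz":0,"gripper":1},
  {"tx":-0.111,"ty":0.236,"tz":0.02,"rx":0,"ry":0,"rz":0.001,"gripper":1},
  {"tx":-0.111,"ty":0.236,"tz":0.04,"rx":0,"ry":0,"rz":0.001,"gripper":1},
])

```text
t: 8.22
position: [0.6181, 0.0891, 0.255]
ee_rot: [0.678, 0.735, -0.001, -0.001]
ft_force: [0.1, -0.4, -0.6]
width: 0.0856
grip_force: 0.0
```

Call:
carry_out([
  {"tx":0,"ty":0,"tz":0,"rx":0,"ry":0,"rz":0,"gripper":1},
  {"tx":0,"ty":0,"tz":0,"rx":0,"ry":0,"rz":0,"gripper":1},
])

```text
t: 8.48
position: [0.6166, 0.091, 0.2587]
ee_rot: [0.677, 0.736, -0.0, -0.0]
ft_force: [0.1, 0.2, 0.0]
width: 0.0853
grip_force: 0.0
```

Run:
```python
from h import *
s=observe();print(s["position"]);to([.619,.0905,.154],np.radians(4.7))
```

```text
[0.61661432 0.09102786 0.25868127]
t [-0.001   0.0032  0.1396] r [-0.0002 -0.0001  0.0006] dist 0.10470978123873476 deg 0.10733815528495952
```

Call:
carry_out([
  {"tx":-0.001,"ty":0.003,"tz":0.04,"rx":0,"ry":0,"rz":0,"gripper":1},
  {"tx":-0.001,"ty":0.003,"tz":0.09,"rx":0,"ry":0,"rz":0,"gripper":1},
  {"tx":-0.001,"ty":0.003,"tz":0.125,"rx":0,"ry":0,"rz":0,"gripper":1},
  {"tx":-0.001,"ty":0.003,"tz":0.138,"rx":0,"ry":0,"rz":0,"gripper":1},
  {"tx":-0.001,"ty":0.003,"tz":0.138,"rx":0,"ry":0,"rz":0,"gripper":1},
])

```text
t: 9.1
position: [0.6197, 0.0902, 0.1557]
ee_rot: [0.677, 0.736, 0.0, 0.0]
ft_force: [0.2, -0.4, 0.5]
width: 0.0854
grip_force: 0.0
```

Call:
carry_out([
  {"tx":0,"ty":0,"tz":0,"rx":0,"ry":0,"rz":0,"gripper":0.4},
  {"tx":0,"ty":0,"tz":0,"rx":0,"ry":0,"rz":0,"gripper":0.4},
  {"tx":0,"ty":0,"tz":0,"rx":0,"ry":0,"rz":0,"gripper":0.3},
  {"tx":0,"ty":0,"tz":0,"rx":0,"ry":0,"rz":0,"gripper":0.3},
  {"tx":0,"ty":0,"tz":0,"rx":0,"ry":0,"rz":0,"gripper":0.3},
])

```text
t: 9.72
position: [0.6204, 0.0899, 0.1566]
ee_rot: [0.677, 0.736, 0.001, 0.001]
ft_force: [0.1, 0.6, 6.9]
width: 0.0445
grip_force: 61.5
```

Call:
carry_out([
  {"tx":0,"ty":0,"tz":-0.06,"rx":0,"ry":0,"rz":0,"gripper":0.3},
  {"tx":0,"ty":0,"tz":-0.12,"rx":0,"ry":0,"rz":0,"gripper":0.3},
  {"tx":0,"ty":0,"tz":-0.165,"rx":0,"ry":0,"rz":0,"gripper":0.3},
  {"tx":0.001,"ty":-0.06,"tz":-0.165,"rx":0,"ry":0,"rz":0,"gripper":0.3},
  {"tx":0.002,"ty":-0.13,"tz":-0.165,"rx":0,"ry":0,"rz":0,"gripper":0.3},
])

```text
t: 10.35
position: [0.5212, 0.083, 0.2783]
ee_rot: [0.677, 0.736, -0.0, -0.0]
ft_force: [0.6, -0.3, -3.2]
width: 0.0446
grip_force: 63.2
```

Call:
carry_out([
  {"tx":0.001,"ty":-0.06,"tz":0,"rx":0,"ry":0,"rz":0,"gripper":0.3},
  {"tx":0.002,"ty":-0.099,"tz":0,"rx":0,"ry":0,"rz":0,"gripper":0.3},
  {"tx":0.002,"ty":-0.099,"tz":0,"rx":0,"ry":0,"rz":0,"gripper":0.3},
  {"tx":0.002,"ty":-0.099,"tz":0,"rx":0,"ry":0,"rz":0,"gripper":0.3},
])

```text
t: 10.85
position: [0.4488, 0.0786, 0.2789]
ee_rot: [0.677, 0.736, 0.0, 0.0]
ft_force: [0.1, -0.1, -3.1]
width: 0.0443
grip_force: 63.3
```

Run:
```python
from h import *
s=observe();print(s["position"],s["ft_force"]);to([.449,.079,.163],np.radians(4.7))
m=camera_model("wrist");w=snapshot("wrist");p=s["position"]
def pr(m,X):
    q=m["camera_matrix"]@(m["R"]@X+m["t"]);return (q[:2]/q[2]).round(1)
tip=np.array([p[0],p[1],p[2]-.080-.062]);a=pr(m,[.449,.079,.076]);b=pr(m,tip);print(a,b)
cv2.imwrite("pics/c.png",cv2.resize(w[100:300,190:390],(600,600)));print((a-[190,100])*3,(b-[190,100])*3)
```

```text
[0.44881374 0.07855168 0.27892806] [ 0.05631759 -0.1428468  -3.06251726]
t [0.0006 0.0002 0.1546] r [ 0.0003 -0.      0.0003] dist 0.11592907805137675 deg 0.0737927255177579
[286.9 201.9] [286.6 227.5]
[290.7 305.7] [289.8 382.5]
```

View pics/c.png

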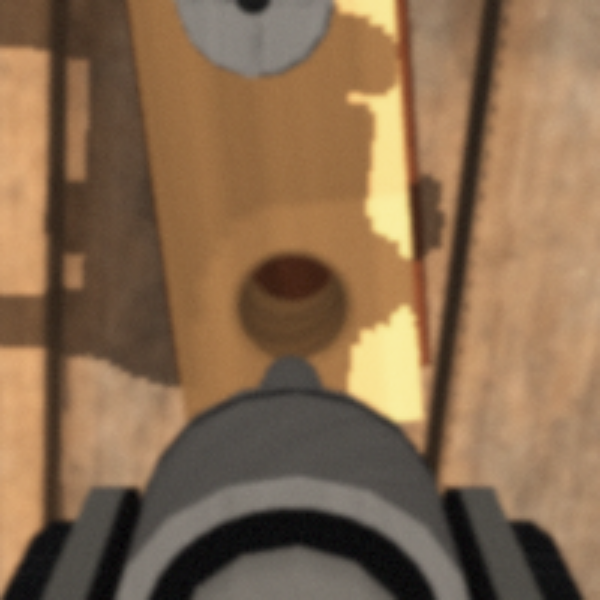

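The hole at (293,305) and shank tip at (290,375) match the prediction, so I lower the cone.

Call:
carry_out([
  {"tx":0.0005,"ty":0,"tz":0.05,"rx":0,"ry":0,"rz":0,"gripper":0.3},
  {"tx":0.0005,"ty":0,"tz":0.1,"rx":0,"ry":0,"rz":0,"gripper":0.3},
  {"tx":0.0005,"ty":0,"tz":0.14,"rx":0,"ry":0,"rz":0,"gripper":0.3},
  {"tx":0.0005,"ty":0,"tz":0.155,"rx":0,"ry":0,"rz":0,"gripper":0.3},
  {"tx":0.0005,"ty":0,"tz":0.157,"rx":0,"ry":0,"rz":0,"gripper":0.3},
])

```text
t: 11.52
position: [0.4487, 0.0789, 0.1607]
ee_rot: [0.677, 0.736, -0.0, -0.0]
ft_force: [-0.1, 0.6, -3.1]
width: 0.0451
grip_force: 63.3
```

Call:
carry_out([
  {"tx":0,"ty":0,"tz":0.0015,"rx":0,"ry":0,"rz":0,"gripper":0.3},
  {"tx":0,"ty":0,"tz":0.003,"rx":0,"ry":0,"rz":0,"gripper":0.3},
  {"tx":0,"ty":0,"tz":0.0045,"rx":0,"ry":0,"rz":0,"gripper":0.3},
  {"tx":0,"ty":0,"tz":0.005,"rx":0,"ry":0,"rz":0,"gripper":0.3},
])

```text
t: 12.02
position: [0.4483, 0.0789, 0.1575]
ee_rot: [0.677, 0.736, 0.0, 0.0]
ft_force: [-0.2, -0.5, -3.1]
width: 0.0447
grip_force: 63.3
```

Call:
carry_out([
  {"tx":0,"ty":0,"tz":0.001,"rx":0,"ry":0,"rz":0,"gripper":0.3},
  {"tx":0,"ty":0,"tz":0.002,"rx":0,"ry":0,"rz":0,"gripper":0.3},
  {"tx":0,"ty":0,"tz":0.0025,"rx":0,"ry":0,"rz":0,"gripper":0.3},
])

```text
t: 12.4
position: [0.4483, 0.079, 0.1565]
ee_rot: [0.677, 0.736, 0.0, 0.0]
ft_force: [-4.8, -1.6, 13.3]
width: 0.0444
grip_force: 64.8
```

Call:
carry_out([
  {"tx":0,"ty":0,"tz":0,"rx":0,"ry":0,"rz":0,"gripper":1},
  {"tx":0,"ty":0,"tz":0,"rx":0,"ry":0,"rz":0,"gripper":1},
  {"tx":0,"ty":0,"tz":0,"rx":0,"ry":0,"rz":0,"gripper":1},
  {"tx":0,"ty":0,"tz":0,"rx":0,"ry":0,"rz":0,"gripper":1},
])

```text
t: 12.9
position: [0.4483, 0.0789, 0.1553]
ee_rot: [0.677, 0.736, 0.0, -0.0]
ft_force: [0.2, -0.9, -0.2]
width: 0.0854
grip_force: 0.0
```

Call:
carry_out([
  {"tx":0,"ty":0,"tz":-0.03,"rx":0,"ry":0,"rz":0,"gripper":1},
  {"tx":0,"ty":0,"tz":-0.1,"rx":0,"ry":0,"rz":0,"gripper":1},
  {"tx":0,"ty":0,"tz":-0.17,"rx":0,"ry":0,"rz":0,"gripper":1},
  {"tx":0,"ty":0,"tz":-0.18,"rx":0,"ry":0,"rz":0,"gripper":1},
  {"tx":0,"ty":0,"tz":-0.18,"rx":0,"ry":0,"rz":0,"gripper":1},
])

```text
t: 13.52
position: [0.4481, 0.0789, 0.2903]
ee_rot: [0.677, 0.736, 0.0, 0.0]
ft_force: [0.6, 0.6, 0.3]
width: 0.0855
grip_force: 0.0
```

Run:
```python
from h import *
s=observe();print(s["position"],s["ft_force"],s["width"]);to([.6363,-.1185,.29],np.radians(4.7))
```

```text
[0.4480843  0.07894879 0.2902726 ] [0.60353854 0.56927256 0.32470148] 0.08548432316029891
t [-0.2832  0.2282  0.0004] r [ 0.0001 -0.      0.0003] dist 0.27278425453529676 deg 0.06355860007323424
```

Call:
carry_out([
  {"tx":-0.06,"ty":0.05,"tz":0,"rx":0,"ry":0,"rz":0,"gripper":1},
  {"tx":-0.12,"ty":0.1,"tz":0,"rx":0,"ry":0,"rz":0,"gripper":1},
  {"tx":-0.18,"ty":0.15,"tz":0,"rx":0,"ry":0,"rz":0,"gripper":1},
  {"tx":-0.24,"ty":0.2,"tz":0,"rx":0,"ry":0,"rz":0,"gripper":1},
  {"tx":-0.283,"ty":0.228,"tz":0,"rx":0,"ry":0,"rz":0,"gripper":1},
])

```text
t: 14.15
position: [0.6371, -0.1203, 0.287]
ee_rot: [0.678, 0.735, -0.001, -0.002]
ft_force: [0.9, 0.9, 0.5]
width: 0.0851
grip_force: 0.0
```

Call:
carry_out([
  {"tx":0,"ty":0,"tz":0,"rx":0,"ry":0,"rz":0,"gripper":1},
  {"tx":0,"ty":0,"tz":0,"rx":0,"ry":0,"rz":0,"gripper":1},
])

```text
t: 14.4
position: [0.6355, -0.1178, 0.2884]
ee_rot: [0.677, 0.736, -0.001, -0.002]
ft_force: [-0.5, 0.2, 1.1]
width: 0.0853
grip_force: 0.0
```

Run:
```python
from h import *
s=observe();print(s["position"],s["ft_force"],s["width"]);to([.6363,-.1185,.162],np.radians(4.7))
w=snapshot("wrist");t=snapshot("top");c=snapshot("scene");m=camera_model("wrist")
for p in([.6363,-.1185,.117],[.63,-.048,.142]):
    q=m["camera_matrix"]@(m["R"]@p+m["t"]);print((q[:2]/q[2]))
cv2.imwrite("pics/d.png",np.hstack([cv2.resize(w,(400,300)),cv2.resize(c[220:370,230:380],(300,300))]))
```

```text
[ 0.6354892  -0.11776756  0.28835703] [-0.5483509   0.22796803  1.08952974] 0.08530842887018336
t [-0.0014  0.0016  0.1685] r [-0.0011 -0.0006  0.0003] dist 0.12636175070871636 deg 0.23211740191441432
[287.66844047 215.05691507]
[287.33819815 115.68306383]
```

View pics/d.png

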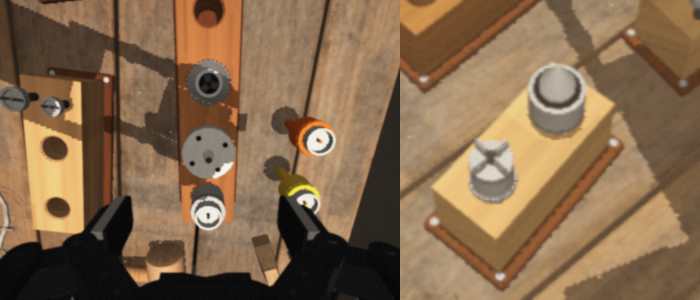

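The spur and cone are seated upright in the plain stand. The screw chuck flange at (291,211) full-res is 3 px off the prediction. I check the finger clearance to the yellow and orange look-alikes before descending.

Run:
```python
from h import *
m=camera_model("wrist");t=camera_model("top")
print(ray(m,(291,211),.117))
for a,b in(((303*1.4,203*1.4),(369,102)),((318*1.4,140*1.4),(330,103))):
    P=[c["camera_matrix"]@np.c_[c["R"],c["t"]] for c in(m,t)]
    X=cv2.triangulatePoints(P[0],P[1],np.float64(a),np.float64(b));print((X[:3]/X[3]).ravel())
```

```text
[ 0.63845641 -0.11519994  0.117     ]
[ 0.75501796 -0.17126903  0.10495499]
[ 0.76196429 -0.10156932  0.08765975]
```

Call:
carry_out([
  {"tx":0.001,"ty":0.002,"tz":0.06,"rx":0,"ry":0,"rz":0,"gripper":1},
  {"tx":0.001,"ty":0.002,"tz":0.12,"rx":0,"ry":0,"rz":0,"gripper":1},
  {"tx":0.001,"ty":0.002,"tz":0.16,"rx":0,"ry":0,"rz":0,"gripper":1},
  {"tx":0.001,"ty":0.002,"tz":0.168,"rx":0,"ry":0,"rz":0,"gripper":1},
  {"tx":0.001,"ty":0.002,"tz":0.168,"rx":0,"ry":0,"rz":0,"gripper":1},
])

```text
t: 15.18
position: [0.638, -0.1171, 0.1654]
ee_rot: [0.677, 0.736, 0.0, 0.001]
ft_force: [-0.3, -0.4, -0.1]
width: 0.0855
grip_force: 0.0
```

Call:
carry_out([
  {"tx":0,"ty":0,"tz":0,"rx":0,"ry":0,"rz":0,"gripper":1},
  {"tx":0,"ty":0,"tz":0,"rx":0,"ry":0,"rz":0,"gripper":0.5},
  {"tx":0,"ty":0,"tz":0,"rx":0,"ry":0,"rz":0,"gripper":0.4},
  {"tx":0,"ty":0,"tz":0,"rx":0,"ry":0,"rz":0,"gripper":0.4},
  {"tx":0,"ty":0,"tz":0,"rx":0,"ry":0,"rz":0,"gripper":0.4},
])

```text
t: 15.8
position: [0.6381, -0.1176, 0.1657]
ee_rot: [0.677, 0.736, 0.0, 0.001]
ft_force: [-0.9, 0.6, 6.2]
width: 0.0531
grip_force: 62.4
```

Call:
carry_out([
  {"tx":0,"ty":0,"tz":-0.06,"rx":0,"ry":0,"rz":0,"gripper":0.4},
  {"tx":0,"ty":0,"tz":-0.12,"rx":0,"ry":0,"rz":0,"gripper":0.4},
  {"tx":0,"ty":0,"tz":-0.175,"rx":0,"ry":0,"rz":0,"gripper":0.4},
  {"tx":-0.001,"ty":-0.06,"tz":-0.175,"rx":0,"ry":0,"rz":0,"gripper":0.4},
  {"tx":-0.003,"ty":-0.124,"tz":-0.175,"rx":0,"ry":0,"rz":0,"gripper":0.4},
])

```text
t: 16.42
position: [0.5439, -0.1274, 0.2951]
ee_rot: [0.677, 0.736, -0.0, -0.0]
ft_force: [0.2, 0.0, -3.3]
width: 0.0532
grip_force: 65.2
```

Call:
carry_out([
  {"tx":-0.003,"ty":-0.06,"tz":0,"rx":0,"ry":0,"rz":0,"gripper":0.4},
  {"tx":-0.006,"ty":-0.12,"tz":0,"rx":0,"ry":0,"rz":0,"gripper":0.4},
  {"tx":-0.006,"ty":-0.12,"tz":0,"rx":0,"ry":0,"rz":0,"gripper":0.4},
  {"tx":-0.006,"ty":-0.12,"tz":0,"rx":0,"ry":0,"rz":0,"gripper":0.4},
])

```text
t: 16.92
position: [0.4563, -0.1396, 0.2958]
ee_rot: [0.677, 0.736, 0.0, 0.0]
ft_force: [-0.7, -0.0, -2.4]
width: 0.0529
grip_force: 65.2
```

Run:
```python
from h import *
s=observe();print(s["position"],s["ft_force"]);to([.456,-.139,.173],np.radians(4.7))
m=camera_model("wrist");w=snapshot("wrist");p=s["position"]
def pr(m,X):
    q=m["camera_matrix"]@(m["R"]@X+m["t"]);return (q[:2]/q[2]).round(1)
tip=np.array([p[0],p[1],p[2]-.0897-.062]);a=pr(m,[.456,-.139,.076]);b=pr(m,tip)
cv2.imwrite("pics/e.png",cv2.resize(w[100:300,190:390],(600,600)));print((a-[190,100])*3,(b-[190,100])*3)
```

```text
[ 0.4562806  -0.1395818   0.29577139] [-0.74455256 -0.02943543 -2.41762606]
t [ 0.0008 -0.0004  0.1637] r [0.0003 0.0001 0.0002] dist 0.12277309279774701 deg 0.05877657764589168
[289.2 289.5] [289.8 367.8]
```

View pics/e.png

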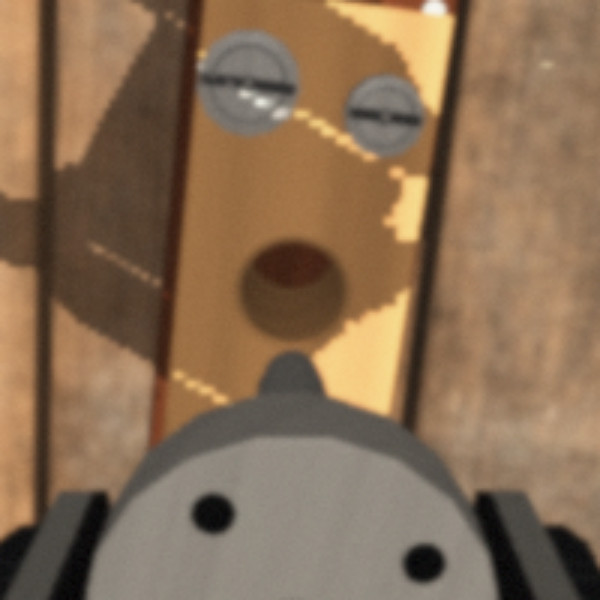

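The hole at (293,290) and shank tip at (291,368) line up, so I descend.

Call:
carry_out([
  {"tx":0.0005,"ty":0.0005,"tz":0.05,"rx":0,"ry":0,"rz":0,"gripper":0.4},
  {"tx":0.0005,"ty":0.0005,"tz":0.1,"rx":0,"ry":0,"rz":0,"gripper":0.4},
  {"tx":0.0005,"ty":0.0005,"tz":0.145,"rx":0,"ry":0,"rz":0,"gripper":0.4},
  {"tx":0.0005,"ty":0.0005,"tz":0.165,"rx":0,"ry":0,"rz":0,"gripper":0.4},
  {"tx":0.0005,"ty":0.0005,"tz":0.168,"rx":0,"ry":0,"rz":0,"gripper":0.4},
])

```text
t: 17.6
position: [0.4566, -0.1387, 0.1683]
ee_rot: [0.677, 0.736, -0.0, -0.001]
ft_force: [0.0, 0.9, -3.3]
width: 0.0531
grip_force: 65.3
```

Call:
carry_out([
  {"tx":0,"ty":0,"tz":0.0015,"rx":0,"ry":0,"rz":0,"gripper":0.4},
  {"tx":0,"ty":0,"tz":0.003,"rx":0,"ry":0,"rz":0,"gripper":0.4},
  {"tx":0,"ty":0,"tz":0.004,"rx":0,"ry":0,"rz":0,"gripper":0.4},
  {"tx":0,"ty":0,"tz":0.004,"rx":0,"ry":0,"rz":0,"gripper":0.4},
])

```text
t: 18.1
position: [0.4563, -0.1391, 0.1669]
ee_rot: [0.677, 0.736, 0.0, 0.0]
ft_force: [0.5, -0.6, -2.8]
width: 0.053
grip_force: 65.3
```

Call:
carry_out([
  {"tx":0,"ty":0,"tz":0.001,"rx":0,"ry":0,"rz":0,"gripper":0.4},
  {"tx":0,"ty":0,"tz":0.002,"rx":0,"ry":0,"rz":0,"gripper":0.4},
  {"tx":0,"ty":0,"tz":0.002,"rx":0,"ry":0,"rz":0,"gripper":0.4},
])

```text
t: 18.48
position: [0.4563, -0.1391, 0.1657]
ee_rot: [0.677, 0.736, 0.0, 0.0]
ft_force: [-2.2, 1.1, 5.0]
width: 0.0533
grip_force: 66.1
```

Contact at the same TCP height as in the rack, so it is seated. I release and retreat.

Call:
carry_out([
  {"tx":0,"ty":0,"tz":0.0005,"rx":0,"ry":0,"rz":0,"gripper":0.4},
  {"tx":0,"ty":0,"tz":0.0005,"rx":0,"ry":0,"rz":0,"gripper":1},
  {"tx":0,"ty":0,"tz":0.0005,"rx":0,"ry":0,"rz":0,"gripper":1},
  {"tx":0,"ty":0,"tz":0.0005,"rx":0,"ry":0,"rz":0,"gripper":1},
  {"tx":0,"ty":0,"tz":0.0005,"rx":0,"ry":0,"rz":0,"gripper":1},
])

```text
t: 19.1
position: [0.4562, -0.139, 0.1647]
ee_rot: [0.677, 0.736, 0.0, -0.0]
ft_force: [0.1, 0.6, -0.2]
width: 0.0853
grip_force: 0.0
```

Call:
carry_out([
  {"tx":0,"ty":0,"tz":-0.03,"rx":0,"ry":0,"rz":0,"gripper":1},
  {"tx":0,"ty":0,"tz":-0.1,"rx":0,"ry":0,"rz":0,"gripper":1},
  {"tx":0,"ty":0,"tz":-0.16,"rx":0,"ry":0,"rz":0,"gripper":1},
  {"tx":0,"ty":0,"tz":-0.165,"rx":0,"ry":0,"rz":0,"gripper":1},
])

```text
t: 19.6
position: [0.4573, -0.1395, 0.2917]
ee_rot: [0.677, 0.736, 0.001, 0.003]
ft_force: [-0.7, -0.7, -0.1]
width: 0.0857
grip_force: 0.0
```

Run:
```python
from h import *
s=observe();print(s["position"],s["ft_force"],s["width"]);to([.6305,-.0475,.29],np.radians(4.7))
```

```text
[ 0.45729181 -0.13951795  0.29165025] [-0.71584908 -0.70395121 -0.05493413] 0.08567518456941914
t [0.1031 0.2403 0.0033] r [0.0019 0.0011 0.0003] dist 0.19614051707661562 deg 0.39735568960290474
```

Call:
carry_out([
  {"tx":0.03,"ty":0.07,"tz":0,"rx":0,"ry":0,"rz":0,"gripper":1},
  {"tx":0.06,"ty":0.14,"tz":0,"rx":0,"ry":0,"rz":0,"gripper":1},
  {"tx":0.09,"ty":0.21,"tz":0,"rx":0,"ry":0,"rz":0,"gripper":1},
  {"tx":0.103,"ty":0.241,"tz":0.02,"rx":0,"ry":0,"rz":0,"gripper":1},
  {"tx":0.103,"ty":0.241,"tz":0.02,"rx":0,"ry":0,"rz":0,"gripper":1},
])

```text
t: 20.23
position: [0.6299, -0.0459, 0.2699]
ee_rot: [0.676, 0.737, -0.001, -0.002]
ft_force: [0.2, -0.2, 0.5]
width: 0.0853
grip_force: 0.0
```

Call:
carry_out([
  {"tx":0,"ty":0,"tz":0,"rx":0,"ry":0,"rz":0,"gripper":1},
  {"tx":0,"ty":0,"tz":0,"rx":0,"ry":0,"rz":0,"gripper":1},
])

```text
t: 20.48
position: [0.6293, -0.0478, 0.2741]
ee_rot: [0.678, 0.735, 0.0, 0.0]
ft_force: [-0.2, 0.0, -0.2]
width: 0.085
grip_force: 0.0
```

Run:
```python
from h import *
s=observe();print(s["position"],s["ft_force"],s["width"]);to([.6305,-.0475,.158],np.radians(4.7))
w=snapshot("wrist");m=camera_model("wrist")
q=m["camera_matrix"]@(m["R"]@[.6305,-.0475,.142]+m["t"]);print((q[:2]/q[2]))
cv2.imwrite("pics/f.png",w)
```

```text
[ 0.62930387 -0.0477889   0.2741443 ] [-0.15178253  0.0398287  -0.23622949] 0.08504022451869435
t [0.0003 0.0015 0.1549] r [ 0.0002  0.0001 -0.    ] dist 0.11615081536727503 deg 0.029905391063709263
[288.46167951 232.38068127]
```

View pics/f.png

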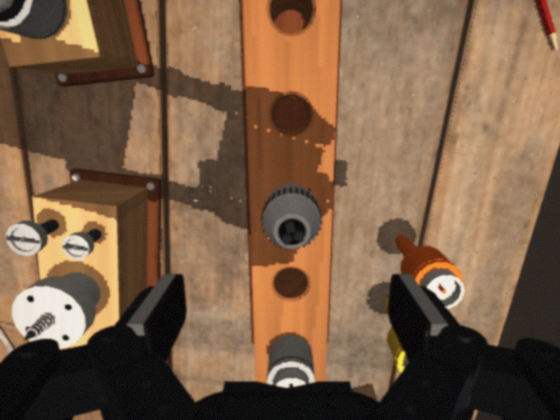

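The drill chuck nose is at (291,231), on prediction within 3 px, and the screw chuck stands in the drilling stand's left socket. I descend and grip.

Call:
carry_out([
  {"tx":0.001,"ty":0.0025,"tz":0.05,"rx":0,"ry":0,"rz":0,"gripper":1},
  {"tx":0.001,"ty":0.0025,"tz":0.1,"rx":0,"ry":0,"rz":0,"gripper":1},
  {"tx":0.001,"ty":0.0025,"tz":0.14,"rx":0,"ry":0,"rz":0,"gripper":1},
  {"tx":0.001,"ty":0.0025,"tz":0.155,"rx":0,"ry":0,"rz":0,"gripper":1},
  {"tx":0.001,"ty":0.0025,"tz":0.155,"rx":0,"ry":0,"rz":0,"gripper":1},
])

```text
t: 21.15
position: [0.6317, -0.0465, 0.1576]
ee_rot: [0.677, 0.736, 0.0, -0.0]
ft_force: [-0.6, -0.7, -0.4]
width: 0.0851
grip_force: 0.0
```

Call:
carry_out([
  {"tx":0,"ty":0,"tz":0,"rx":0,"ry":0,"rz":0,"gripper":0.4},
  {"tx":0,"ty":0,"tz":0,"rx":0,"ry":0,"rz":0,"gripper":0.4},
  {"tx":0,"ty":0,"tz":0,"rx":0,"ry":0,"rz":0,"gripper":0.25},
  {"tx":0,"ty":0,"tz":0,"rx":0,"ry":0,"rz":0,"gripper":0.25},
  {"tx":0,"ty":0,"tz":0,"rx":0,"ry":0,"rz":0,"gripper":0.25},
])

```text
t: 21.78
position: [0.6322, -0.0461, 0.1586]
ee_rot: [0.677, 0.736, 0.001, 0.001]
ft_force: [-1.0, 0.6, 5.3]
width: 0.0395
grip_force: 60.0
```

Call:
carry_out([
  {"tx":0,"ty":0,"tz":-0.06,"rx":0,"ry":0,"rz":0,"gripper":0.25},
  {"tx":0,"ty":0,"tz":-0.13,"rx":0,"ry":0,"rz":0,"gripper":0.25},
  {"tx":0,"ty":0,"tz":-0.19,"rx":0,"ry":0,"rz":0,"gripper":0.25},
  {"tx":-0.04,"ty":-0.055,"tz":-0.19,"rx":0,"ry":0,"rz":0,"gripper":0.25},
  {"tx":-0.09,"ty":-0.11,"tz":-0.19,"rx":0,"ry":0,"rz":0,"gripper":0.25},
])

```text
t: 22.4
position: [0.5539, -0.1202, 0.2994]
ee_rot: [0.676, 0.737, -0.0, -0.0]
ft_force: [-0.5, -0.6, -3.1]
width: 0.0397
grip_force: 62.4
```

Call:
carry_out([
  {"tx":-0.05,"ty":-0.05,"tz":0,"rx":0,"ry":0,"rz":0,"gripper":0.25},
  {"tx":-0.09,"ty":-0.11,"tz":0,"rx":0,"ry":0,"rz":0,"gripper":0.25},
  {"tx":-0.1195,"ty":-0.1467,"tz":0,"rx":0,"ry":0,"rz":0,"gripper":0.25},
  {"tx":-0.1195,"ty":-0.1467,"tz":0,"rx":0,"ry":0,"rz":0,"gripper":0.25},
  {"tx":-0.1195,"ty":-0.1467,"tz":0,"rx":0,"ry":0,"rz":0,"gripper":0.25},
])

```text
t: 23.02
position: [0.453, -0.2184, 0.2995]
ee_rot: [0.677, 0.736, 0.0, -0.0]
ft_force: [-0.2, -0.2, -3.7]
width: 0.0394
grip_force: 62.4
```

Run:
```python
from h import *
s=observe();print(s["position"],s["ft_force"]);to([.453,-.2185,.166],np.radians(4.7))
m=camera_model("wrist");w=snapshot("wrist");p=s["position"]
def pr(m,X):
    q=m["camera_matrix"]@(m["R"]@X+m["t"]);return (q[:2]/q[2]).round(1)
tip=np.array([p[0],p[1],p[2]-.0826-.062]);a=pr(m,[.453,-.2185,.076]);b=pr(m,tip)
cv2.imwrite("pics/g.png",cv2.resize(w[100:300,190:390],(600,600)));print((a-[190,100])*3,(b-[190,100])*3)
```

```text
[ 0.45299558 -0.21842831  0.2994702 ] [-0.21163325 -0.21872425 -3.70638816]
t [-0.0002  0.      0.178 ] r [-0.0001 -0.0003  0.0002] dist 0.13347021706416462 deg 0.06068798057166039
[290.7 289.2] [290.4 378.9]
```

View pics/g.png

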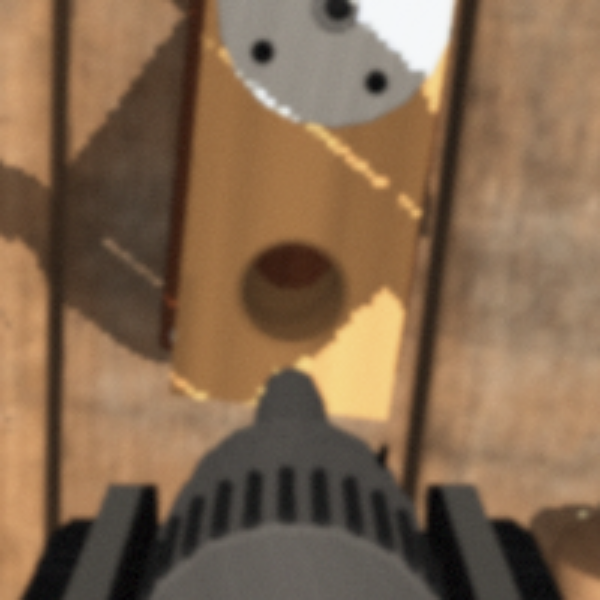

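The hole at (293,291) and tip at (290,380) are aligned, so I lower the drill chuck.

Call:
carry_out([
  {"tx":0,"ty":0,"tz":0.06,"rx":0,"ry":0,"rz":0,"gripper":0.25},
  {"tx":0,"ty":0,"tz":0.12,"rx":0,"ry":0,"rz":0,"gripper":0.25},
  {"tx":0,"ty":0,"tz":0.16,"rx":0,"ry":0,"rz":0,"gripper":0.25},
  {"tx":0,"ty":0,"tz":0.18,"rx":0,"ry":0,"rz":0,"gripper":0.25},
  {"tx":0,"ty":0,"tz":0.183,"rx":0,"ry":0,"rz":0,"gripper":0.25},
])

```text
t: 23.7
position: [0.4533, -0.2182, 0.162]
ee_rot: [0.677, 0.736, -0.0, -0.001]
ft_force: [-0.1, -0.0, -3.6]
width: 0.0395
grip_force: 62.6
```

Call:
carry_out([
  {"tx":0,"ty":0,"tz":0.001,"rx":0,"ry":0,"rz":0,"gripper":0.25},
  {"tx":0,"ty":0,"tz":0.002,"rx":0,"ry":0,"rz":0,"gripper":0.25},
  {"tx":0,"ty":0,"tz":0.003,"rx":0,"ry":0,"rz":0,"gripper":0.25},
  {"tx":0,"ty":0,"tz":0.003,"rx":0,"ry":0,"rz":0,"gripper":0.25},
])

```text
t: 24.2
position: [0.453, -0.2188, 0.1606]
ee_rot: [0.677, 0.736, 0.0, 0.0]
ft_force: [-0.5, 0.5, -4.7]
width: 0.0396
grip_force: 62.6
```

Call:
carry_out([
  {"tx":0,"ty":0,"tz":0.001,"rx":0,"ry":0,"rz":0,"gripper":0.25},
  {"tx":0,"ty":0,"tz":0.002,"rx":0,"ry":0,"rz":0,"gripper":0.25},
  {"tx":0,"ty":0,"tz":0.003,"rx":0,"ry":0,"rz":0,"gripper":0.25},
  {"tx":0,"ty":0,"tz":0.003,"rx":0,"ry":0,"rz":0,"gripper":0.25},
])

```text
t: 24.7
position: [0.4529, -0.2187, 0.1586]
ee_rot: [0.677, 0.736, 0.0, 0.0]
ft_force: [-2.5, 1.8, 5.2]
width: 0.0396
grip_force: 63.3
```

Call:
carry_out([
  {"tx":0,"ty":0,"tz":0.0005,"rx":0,"ry":0,"rz":0,"gripper":0.25},
  {"tx":0,"ty":0,"tz":0.0005,"rx":0,"ry":0,"rz":0,"gripper":1},
  {"tx":0,"ty":0,"tz":0.0005,"rx":0,"ry":0,"rz":0,"gripper":1},
  {"tx":0,"ty":0,"tz":0.0005,"rx":0,"ry":0,"rz":0,"gripper":1},
  {"tx":0,"ty":0,"tz":0.0005,"rx":0,"ry":0,"rz":0,"gripper":1},
])

```text
t: 25.32
position: [0.453, -0.2187, 0.1575]
ee_rot: [0.677, 0.736, 0.0, -0.0]
ft_force: [0.3, -0.8, 0.8]
width: 0.0855
grip_force: 0.0
```

Call:
carry_out([
  {"tx":0,"ty":0,"tz":-0.03,"rx":0,"ry":0,"rz":0,"gripper":1},
  {"tx":0,"ty":0,"tz":-0.1,"rx":0,"ry":0,"rz":0,"gripper":1},
  {"tx":0,"ty":0,"tz":-0.17,"rx":0,"ry":0,"rz":0,"gripper":1},
  {"tx":0,"ty":0,"tz":-0.2,"rx":0,"ry":0,"rz":0,"gripper":1},
  {"tx":0,"ty":0,"tz":-0.2,"rx":0,"ry":0,"rz":0,"gripper":1},
])

```text
t: 25.95
position: [0.4534, -0.219, 0.3092]
ee_rot: [0.677, 0.736, 0.0, 0.002]
ft_force: [-0.6, 0.1, 0.3]
width: 0.0852
grip_force: 0.0
```

Call:
carry_out([
  {"tx":-0.06,"ty":0.05,"tz":0,"rx":0,"ry":0,"rz":0,"gripper":1},
  {"tx":-0.12,"ty":0.1,"tz":0,"rx":0,"ry":0,"rz":0,"gripper":1},
  {"tx":-0.15,"ty":0.15,"tz":0,"rx":0,"ry":0,"rz":0,"gripper":1},
  {"tx":-0.15,"ty":0.15,"tz":0,"rx":0,"ry":0,"rz":0,"gripper":1},
  {"tx":-0.15,"ty":0.15,"tz":0,"rx":0,"ry":0,"rz":0,"gripper":1},
])

```text
t: 26.58
position: [0.5737, -0.321, 0.3057]
ee_rot: [0.677, 0.736, -0.0, -0.002]
ft_force: [-0.2, 0.3, 0.0]
width: 0.0851
grip_force: 0.0
```

Run:
```python
from h import *
c=snapshot("scene");t=snapshot("top");print(observe()["t"])
cv2.imwrite("pics/z.png",np.hstack([cv2.resize(c[80:380,200:500],(400,400)),cv2.resize(t[130:330,150:430],(400,286))[:286].copy() if 0 else cv2.copyMakeBorder(cv2.resize(t[130:330,150:430],(400,286)),0,114,0,0,0)]))
```

```text
26.675
```

View pics/z.png

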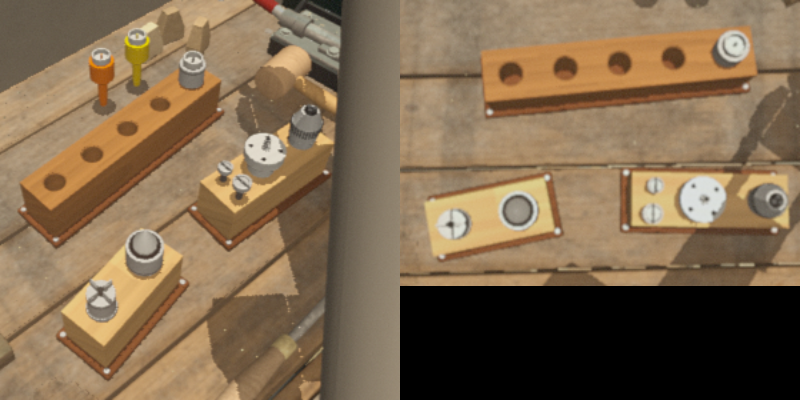

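All four tools are seated upright: spur and cone in the plain stand, screw chuck and drill chuck in the drilling stand. The cup centre is still in the rack.

```bash
python3 -c "
from rig import *
print(finish_job())"
```

```text
the job is handed in; nothing more can be done
None
```

Both kits are made up and handed in at about 27 s: spur drive (left) and cone centre (right) in the plain stand, screw chuck (left) and drill chuck (right) in the drilling stand, with the cup centre left in the rack.

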